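Hang the lidded pail on the spring scale by its bail

ROBOT

A 6-joint arm with a two-finger parallel gripper is mounted at the origin on the work surface. World frame = base frame: x ahead of the robot, y to its left, z up, the work surface at z = 0. Lengths are in m, angles in rad, forces in N, time in s.
With the tool pointing down it reaches from about 0.3 to 0.775 m from the base axis. Payload 14.6 kg.
Tool frame: the origin (TCP) lies on the centre line of the jaws, within the pads' length; the fingertips stand 14 mm ahead of it and the grasp point (between the pads) lies 5 mm behind it; x points along the fingers, y is the direction in which the jaws open and shut, and the axes are right-handed (so a half turn about x gives the same grasp; the last joint's range is limited). The gripper opens to 94 mm and grips with 3 to 60 N. Pads are 16 mm wide; open, the fingers measure 119 mm over their backs; the gripper's body (75 mm by 177 mm) begins 78 mm behind the grasp point.
Start: joints at [1.124, 0.3, 1.521, -0, 1.321, -0.067], TCP at [0.204, 0.511, 0.219] pointing down, gripper open.
Joint ranges: [-3.03, 3.03], [-0.79, 2.21], [0.23, 2.52], [-1.04, 4.18], [0, 3.07], [-2.55, 2.55]. Speed limits (rad/s): [2.22, 2.22, 2.57, 3.14, 3.14, 3.14].

INTERFACE

Orientations are given as [roll, pitch, yaw] about the fixed x, y, z axes, in that order (R = Rz(yaw) Ry(pitch) Rx(roll)).
In Python, from station import * gives the robot as it stands. The module is installed in compiled form; this text tells all that it offers.
- The arm moves only by the shell command python3 -m handwheel 'ROWS' [FORCE]. ROWS is JSON, a list of rows, each a list of 3 entries, a list of its own where there are three numbers: the shift along the tool's x, y, z in mm, then the turn about the tool's x in rad, then the gripper command: -1 is fully open, 1 is shut, values between are in proportion. In form: [[[dx, dy, dz], spin, gripper], ...]. A call has exactly 5 rows; each row is the pose to reach, as a shift and turn from the pose measured when the call began, along the tool's axes at that moment; what a row does not reach only later rows make up. A row lasts 1/10 s, in which the tool goes at most 50 mm and 8.59 degrees, less where a joint would pass 70% of its speed; a pose out of reach is approached as far as the arm can. A call with a gripper value outside its range is refused whole. The fingers move at their own pace and stop on an object; FORCE is the grip in N (left out, the last holds). Time passes only in rows, so rows that repeat a pose let the fingers close, or fill a call up. It gives the time, the measured TCP pose, the force and the opening at its end, in the units of the state.
- get_obs(): the state, without advancing time (a new reading comes with each control period).
- camera(name): name is "scene" or "top" or "wrist"; returns (picture, depth): 400x640x3 uint8, blue, green, red; 400x640 float32, m along the optical axis (not along the pixel's ray), 0 where there is no reading.
- camera_info(name): a dict with "fx", "fy", "cx", "cy" (pixels), "extrinsics" (4x4, takes a point from camera to world coordinates). Camera axes: x right, y down, z forward; pixel columns grow to the right and rows downward; lengths in m; the calibration is good to about 2 mm. The wrist camera is an equidistant fisheye: a pixel r from the principal point sees the ray r / f radians off the axis. A picture is of the moment at which its call begins: read the wrist's pose just before it. camera_info takes no time and is no camera call; for the wrist camera it gives the pose at the moment of the call.
- hand_in(): hands the job in, once; it reports no verdict.
The state is a dict: "time_s": time; "qpos": joint angles; "joint_vel": joint speeds; "tau": joint torques, N m; "ee_pos": TCP position; "eef_rot": TCP orientation; "force": force on the tool from outside, world axes, zero at the start; "moment": the same for the moment, N m; "grip_width": finger opening in m.
Only numpy, scipy, OpenCV 4.12 (cv2) and the standard library are available. Lean on these libraries where they do the work, as an engineer would, in place of code of your own. Each camera call takes 0.05 s, during which the arm holds its last target. There are 200 camera calls.

TASK

Weigh the lidded steel pail: with the pail still standing where it is, swing its folded-down wire bail upright, then lift the pail by the bail and hang it on the bench scale's two-pronged fork so that the wire lies in the dips of both prongs, with the roller midway between them, and let go only once the fork has taken its weight. Set it on gently, not dropping it or pressing much beyond the pail's own weight, do not drag or tip the pail, and leave the other things where they are.

Things in the scene. Friction and masses are not known exactly. Their poses are not given: they have to be found in the camera images.
- pail: Lidded steel pail, loose on the table, 0.45 to 0.75 kg: 104 mm wide at the lid, 84 mm at the foot, 94 mm tall; origin at the centre of its underside, z up. A U-shaped bail of 5 mm wire pivots on ears on its +y and -y sides, 78 mm above the underside (pivot axis along y); it starts folded down over the pail's +x side.
- bail_grip (a point): Centre of the wooden roller (12 mm thick, 34 mm long, along y, spins on the wire) in the middle of the bail's top, 100 mm from the pivot axis. The top is a straight 84 mm run of wire parallel to the pail's y; the bail is 112 mm wide at the ears. The point's z axis points along the bail, away from the pivots.
- bail (a joint): Angle of the bail (rad): 0 = upright over the pail, positive = folded towards the pail's +x side, 1.57 = level. The slightly stiff pivot (0.05 N m) lets it stay where it is put.
- scale: Bench spring scale, fixed. Base plate 12 mm thick (x -50 to +186 mm, 130 mm wide), column 302 mm tall at x +134 to +166 mm; from a carriage on it (front face x = +106 mm) a fork of two level prongs (8 mm round steel bar, at y = -30 and +30 mm, 52 mm clear between) points along -x. Origin on the table, straight below the middle between the prongs' dips.
- dips_low (a point): Fixed point midway between the dips, at the LOWEST height their upper side can have, 219 mm. The real fork is set 0 to 30 mm higher, which is NOT measured: see or feel it. Dips: flat at x = -7 to +7 mm; prongs rise 20 mm to tips at x = -24 and 14 mm by x = +26, then level. The fork is sprung: sinks 0.4 mm per N, bottoms at 12 mm.
- glaze_bowl: Bystander: blue glazed bowl, 84 mm wide, 45 mm tall; loose, origin at its underside, not needed.
- jar: Bystander: amber glass jar with white cap, 54 mm wide, 85 mm tall; loose, origin at its underside, not needed.
- vase: Bystander: terracotta vase, 104 mm wide, 150 mm tall; loose, origin at its underside, not needed.
- slip_bowl: Bystander: terracotta bowl, 100 mm wide, 50 mm tall; loose, origin at its underside, not needed.
- brick: Bystander: pale plaster block 110 x 60 x 45 mm; loose, origin at its underside, not needed.
- can: Bystander: grey tin, 70 mm wide, 100 mm tall; loose, origin at its underside, not needed.
Things that resemble listed ones, but are neither listed nor needed, are in the scene too. What is meant by the pail is not green, and is the smaller of those in its own colour.

How it is judged:
On the way, in this order (a step that is already met when the one before it is completed fails the run):
1. the bail is upright (within 0.2 rad) while the pail still stands on the table (value of joint bail between -0.2 and 0.2 rad and height (world z) of pail below 0.005 m and angle between pail's own z axis and vertical below 0.1 rad), for 0.2 s.
2. the fork bears over 3 N of the pail while the gripper still has it (contact force between pail and scale above 3 N and height (world z) of pail above 0.018 m and angle between pail's own z axis and vertical below 0.22 rad and x of bail_grip in the frame of scale between -0.016 and 0.016 m and y of bail_grip in the frame of scale between -0.016 and 0.016 m and angle between the y axis of pail and the y axis of scale, either way round below 0.2 rad and contact force between pail and the fingers above 0.3 N), for 0.1 s.
3. the pail hangs from the scale's fork by its bail, the wire in the dips, let go (contact force between pail and scale above 3 N and height (world z) of pail above 0.018 m and angle between pail's own z axis and vertical below 0.22 rad and x of bail_grip in the frame of scale between -0.016 and 0.016 m and y of bail_grip in the frame of scale between -0.016 and 0.016 m and angle between the y axis of pail and the y axis of scale, either way round below 0.2 rad and contact force between pail and the fingers below 0.1 N), for 0.3 s.
At the end, for the whole second after the job is handed in: Pail let go and at rest (<0.06 m/s), hanging by its bail from the fork, clear of table and base: fork bears >3 N, roller centre within 16 mm of the dips (along prongs) and of midway between prongs, pail upright within 0.22 rad, bail within 0.2 rad, pivot axis within 0.2 rad of square to prongs (all of step 3 and value of joint bail between -0.2 and 0.2 rad and linear speed of pail below 0.06 m/s); the robot touches nothing.
It fails at once if the scale loaded with more than 15 N by the pail or the gripper (pressed or dropped on) (contact force between any of pail, the arm, the fingers and scale above 15 N).
It fails at once if the pail dragged more than 30 mm along the table (height (world z) of pail below 0.006 m and distance of pail from where it was at the start of the episode above 0.03 m).
It fails at once if the pail tipped by more than 0.5 rad (angle between pail's own z axis and vertical above 0.5 rad).
It fails at once if a bystander moved by more than 30 mm (distance of any of glaze_bowl, jar, vase, slip_bowl, brick, can from where it was at the start of the episode above 0.03 m).
It also fails if it takes over 72 s, if anything falls off the work surface, if the arm or the gripper's body presses on something with over 40 N, if the wrist force passes 120 N, or if a joint passes its speed limit or range.

## Working session

There is one attempt and no reset: what is moved stays moved. The work goes in short steps, Python scripts to look and compute and a shell command to move; the robot and the scene stay as the last step left them, time stands still between calls to the robot, and variables do not carry over. Pictures are saved under pics/ and viewed, about 8 in all and at most 12, crops included, and the job is handed in when it is done.

```bash
mkdir -p pics
cat > h.py <<'E'
from station import *
import numpy as np, cv2
from scipy.spatial.transform import Rotation as Ro
def cloud(n):
    im,d=camera(n);c=camera_info(n);v,u=np.indices(d.shape)
    p=np.stack([(u-c['cx'])/c['fx']*d,(v-c['cy'])/c['fy']*d,d],-1)
    E=np.array(c['extrinsics']);return im,d,p@E[:3,:3].T+E[:3,3]
def pose():
    o=get_obs();return np.array(o['ee_pos']),Ro.from_euler('xyz',o['eef_rot']).as_matrix(),o
E
python3 - <<'E'
from h import *
p,R,o=pose();print(o,R.round(3))
for n in['scene','top']:
    im,d,P=cloud(n);cv2.imwrite(f'pics/{n}.png',im);np.savez(f'{n}.npz',im=im,d=d,P=P)
    print(n,camera_info(n))
E
```

```text
{'time_s': 0.0, 'qpos': array([ 1.12441186e+00,  3.00464446e-01,  1.52159671e+00, -1.72904235e-05,
        1.32072178e+00, -6.65933493e-02]), 'joint_vel': array([-0.00049729,  0.00065279, -0.00021452,  0.00025052, -0.00069394,
       -0.00017385]), 'tau': array([-3.03644221e-03, -5.31812239e+01, -3.52721035e+01,  7.08875502e-02,
        2.44569022e-02, -7.80450205e-05]), 'ee_pos': array([0.20379075, 0.51057252, 0.21888337]), 'eef_rot': array([-1.62332042,  1.56960593, -2.00310725]), 'force': array([0.0076509 , 0.42445687, 0.32794141]), 'moment': array([ 0.03637666, -0.00045862, -0.03599677]), 'grip_width': 0.09377772231502715} [[-0.     0.371  0.929]
 [-0.001  0.929 -0.371]
 [-1.    -0.001 -0.   ]]
scene {'fx': 388.1261880998241, 'fy': 388.1261880998241, 'cx': 316.68036829703937, 'cy': 199.61017247061167, 'extrinsics': array([[-0.22854908,  0.68232263, -0.69440705,  1.18292886],
       [ 0.97348363,  0.15303715, -0.17002718,  0.15406075],
       [-0.00974331, -0.71485345, -0.69920641,  0.83997901],
       [ 0.        ,  0.        ,  0.        ,  1.        ]])}
top {'fx': 479.0063948255016, 'fy': 479.0063948255016, 'cx': 321.2498717836339, 'cy': 205.71737577199733, 'extrinsics': array([[ 0.00744932, -0.98286555,  0.18417333,  0.26541956],
       [-0.99981362, -0.00404023,  0.0188786 , -0.02231619],
       [-0.01781102, -0.18427964, -0.98271246,  1.40184207],
       [ 0.        ,  0.        ,  0.        ,  1.        ]])}
```

View pics/scene.png

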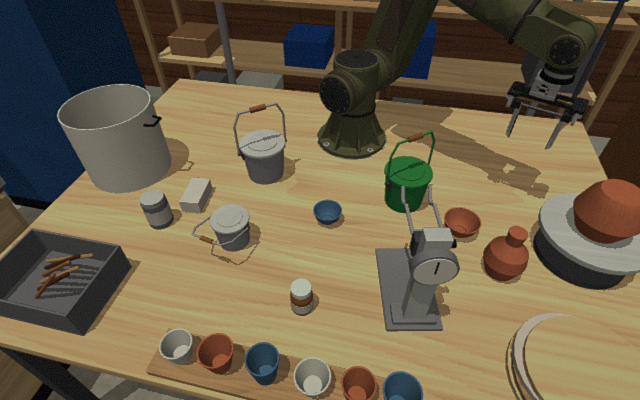

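View pics/top.png

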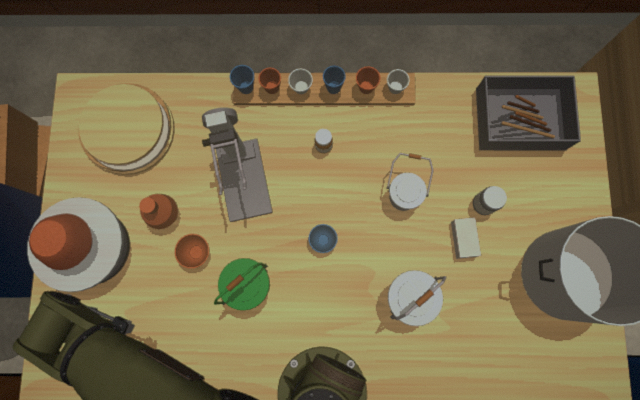

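The pail is the small grey one: lid at top (407,190), roller at (415,156). The scale's base is at top (245,180), with its prongs pointing toward the robot. A larger grey pail and a green pail are the lookalikes.

Run:
```python
from h import *
T=np.load('top.npz');S=np.load('scene.npz')
for n,D in(('top',T),('scene',S)):
    P=D['P'];im=D['im'].astype(int);d=D['d'];ok=d>0
    r0=np.array([.62,-.20]) 
    # approx pail from pixel
    if n=='top': c0=P[190,407];print('c0',c0, 'roller px',P[156,415])
    near=ok&(np.hypot(P[...,0]-c0[0],P[...,1]-c0[1])<.18)
    lid=near&(P[...,2]>.085)&(P[...,2]<.11)&(np.hypot(P[...,0]-c0[0],P[...,1]-c0[1])<.07)
    q=P[lid];(c,r)=cv2.minEnclosingCircle(q[:,:2].astype(np.float32));print(n,'lid',c,r,q.mean(0),len(q))
    b,g,rr=im[...,0],im[...,1],im[...,2]
    rol=near&(P[...,2]>.02)&(rr-b>40)
    q=P[rol];print(n,'roller',len(q), np.median(q,0) if len(q) else 0, q.std(0) if len(q) else 0)
    if n=='top':
        s0=P[190,250];print('s0',s0)
    ns=ok&(np.hypot(P[...,0]-s0[0],P[...,1]-s0[1])<.25)
    bp=ns&(abs(P[...,2]-.012)<.005)&(abs(rr-b)<25);q=P[bp]
    print(n,'base',len(q),cv2.minAreaRect(q[:,:2].astype(np.float32)))
    f=ns&(P[...,2]>.2)&(P[...,2]<.34);q=P[f];print('fork-ish',len(q));np.save(n+'_f.npy',q)
```

```text
c0 [ 0.5564547  -0.23612098  0.09225441] roller px [ 0.64796073 -0.25688939  0.11572926]
top lid (0.5679140090942383, -0.23873436450958252) 0.06349244713783264 [ 0.55662114 -0.2380017   0.09282576] 1100
top roller 76 [ 0.64736081 -0.25974157  0.11002395] [0.03412199 0.02970353 0.01394798]
s0 [0.57226907 0.21671644 0.01375587]
top base 2304 ((0.5436186194419861, 0.19259323179721832), (0.4052390456199646, 0.20424382388591766), 36.52375030517578)
fork-ish 1538
scene lid (0.5673910975456238, -0.23935168981552124) 0.06395281106233597 [ 0.56095121 -0.23666547  0.09227071] 958
scene roller 72 [ 0.6508525  -0.2609824   0.11076696] [0.03672896 0.01532261 0.01167425]
scene base 2252 ((0.540560781955719, 0.140350341796875), (0.40669482946395874, 0.30316269397735596), 11.113208770751953)
fork-ish 2810
```

Run:
```python
from h import *
from scipy.optimize import least_squares
Q=[]
for n in('top','scene'):
    D=np.load(n+'.npz');P=D['P'];im=D['im'].astype(int);ok=D['d']>0
    b,g,rr=im[...,0],im[...,1],im[...,2]
    c=np.array([.557,-.238]);dist=np.hypot(P[...,0]-c[0],P[...,1]-c[1])
    lid=P[ok&(dist<.058)&(abs(P[...,2]-.093)<.004)]
    h=cv2.convexHull(lid[:,:2].astype(np.float32))[:,0]
    s=least_squares(lambda p:np.hypot(h[:,0]-p[0],h[:,1]-p[1])-.052,c,loss='soft_l1',f_scale=.002);print(n,'lid',s.x,np.median(lid[:,2]))
    m=ok&(np.hypot(P[...,0]-.649,P[...,1]+.26)<.04)&(P[...,2]>.07)&(P[...,2]<.14)&(rr-b>40)
    q=P[m];print('roller',len(q),q.mean(0),q.max(0),q.min(0)); 
    w=P[ok&(P[...,2]>.07)&(P[...,2]<.135)&(dist>.058)&(dist<.15)]
    print('wire n',len(w))
    print('roller dir',np.linalg.svd(q[:,:2]-q[:,:2].mean(0))[2][0])
    # base plate
    m=(ok&(abs(P[...,2]-.012)<.006)&(abs(rr-b)<25)&(np.hypot(P[...,0]-.62,P[...,1]-.21)<.22)).astype(np.uint8)
    m=cv2.morphologyEx(m,cv2.MORPH_OPEN,np.ones((5,5)));k,l,st,ce=cv2.connectedComponentsWithStats(m)
    i=1+np.argmax(st[1:,4]);q=P[l==i];print('base',st[i],cv2.minAreaRect(q[:,:2].astype(np.float32)))
    f=P[ok&(P[...,2]>.2)&(P[...,2]<.36)&(np.hypot(P[...,0]-.64,P[...,1]-.21)<.2)]
    # slices in x
    for x in np.arange(.5,.8,.02):
        t=f[abs(f[:,0]-x)<.01]
        if len(t): print(round(x,2),len(t),'y',np.percentile(t[:,1],[5,50,95]).round(3),'z',np.percentile(t[:,2],[5,50,95]).round(3))
for n,bx in(('top',(190,60,300,260)),('scene',(340,170,500,340))):
    D=np.load(n+'.npz');i=D['im'][bx[1]:bx[3],bx[0]:bx[2]]
    cv2.imwrite(f'pics/{n}_s.png',cv2.resize(i,None,fx=3,fy=3,interpolation=cv2.INTER_CUBIC))
```

```text
top lid [ 0.55675461 -0.23852562] 0.09297237398715441
roller 57 [ 0.6499127  -0.25715843  0.11137498] [ 0.65996283 -0.22843347  0.11981174] [ 0.64139842 -0.29937257  0.10080681]
wire n 203
roller dir [0.20340194 0.97909532]
base [ 220  158   49   60 1650] ((0.5792948603630066, 0.23276418447494507), (0.17693863809108734, 0.1269199699163437), 13.033416748046875)
0.5 4 y [0.243 0.246 0.247] z [0.261 0.261 0.263]
0.52 33 y [0.187 0.245 0.252] z [0.241 0.254 0.261]
0.54 50 y [0.188 0.25  0.257] z [0.237 0.242 0.25 ]
0.56 58 y [0.194 0.202 0.261] z [0.239 0.249 0.257]
0.58 52 y [0.198 0.26  0.267] z [0.25  0.254 0.258]
0.6 52 y [0.203 0.211 0.271] z [0.25  0.253 0.259]
0.62 55 y [0.208 0.265 0.276] z [0.248 0.254 0.258]
0.64 263 y [0.215 0.257 0.297] z [0.22  0.254 0.263]
0.66 276 y [0.219 0.255 0.282] z [0.244 0.262 0.296]
0.68 263 y [0.23  0.249 0.276] z [0.26  0.3   0.305]
0.7 213 y [0.23  0.248 0.301] z [0.218 0.283 0.305]
0.72 183 y [0.22  0.238 0.289] z [0.233 0.27  0.282]
0.74 3 y [0.221 0.223 0.228] z [0.24  0.245 0.255]
scene lid [ 0.55672362 -0.23854213] 0.0925358073593252
roller
[... 279 characters left out ...]
25), 13.53018856048584)
0.5 3 y [0.244 0.244 0.245] z [0.255 0.256 0.259]
0.52 72 y [0.186 0.247 0.253] z [0.24  0.252 0.26 ]
0.54 58 y [0.188 0.193 0.254] z [0.237 0.242 0.251]
0.56 35 y [0.192 0.255 0.262] z [0.24  0.252 0.255]
0.58 59 y [0.198 0.258 0.266] z [0.25  0.253 0.256]
0.6 60 y [0.202 0.237 0.271] z [0.251 0.254 0.255]
0.62 51 y [0.207 0.213 0.273] z [0.251 0.254 0.256]
0.64 55 y [0.211 0.217 0.302] z [0.243 0.253 0.256]
0.66 141 y [0.217 0.224 0.302] z [0.222 0.256 0.301]
0.68 353 y [0.222 0.238 0.277] z [0.225 0.301 0.303]
0.7 564 y [0.234 0.258 0.289] z [0.267 0.288 0.303]
0.72 1261 y [0.224 0.261 0.299] z [0.207 0.25  0.279]
0.74 52 y [0.223 0.229 0.237] z [0.221 0.237 0.255]
```

View pics/top_s.png

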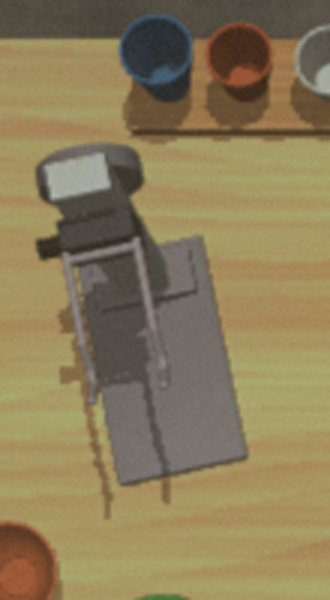

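Run:
```python
from h import *
D=np.load('scene.npz');T=np.load('top.npz')
P=np.concatenate([D['P'][D['d']>0],T['P'][T['d']>0]])
def box(x0,x1,y0,y1,z0=.03):
    q=P[(P[:,0]>x0)&(P[:,0]<x1)&(P[:,1]>y0)&(P[:,1]<y1)&(P[:,2]>z0)];return q
im=T['im'].astype(int);g=(im[...,1]-np.maximum(im[...,0],im[...,2])>30)&(T['d']>0);q=T['P'][g&(T['P'][...,2]>.03)]
print('green',np.percentile(q,[1,50,99],0).round(3))
im=D['im'].astype(int);g=(im[...,1]-np.maximum(im[...,0],im[...,2])>30)&(D['d']>0);q=D['P'][g&(D['P'][...,2]>.03)]
print('greenS',np.percentile(q,[1,50,99],0).round(3), q[q[:,2]>.16].mean(0))
q=box(.2,.45,-.33,-.12);print('bigpail',np.percentile(q,[1,50,99],0).round(3))
p,R,o=pose()
def go(x,y,z,yaw):
    dl=R.T@(np.array([x,y,z])-p)*1000;a=np.arctan2(R[1,1],R[0,1]);print(dl.round(1),'spin',round((a-yaw+np.pi)%(2*np.pi)-np.pi,3))
go(.650,-.257,.34,-.195)
```

```text
green [[0.232 0.144 0.116]
 [0.292 0.204 0.123]
 [0.357 0.271 0.24 ]]
greenS [[0.234 0.145 0.036]
 [0.319 0.209 0.122]
 [0.361 0.269 0.238]] [0.31397222 0.1870935  0.21249686]
bigpail [[ 0.203 -0.31   0.036]
 [ 0.277 -0.238  0.128]
 [ 0.331 -0.178  0.254]]
[-120.6 -547.6  699. ] spin 1.386
```

```bash
python3 -m handwheel '[[[-50,0,0],0.15,0.15],[[-100,0,0],0.3,0.15],[[-120,0,0],0.45,0.15],[[-120,0,0],0.6,0.15],[[-120,0,0],0.75,0.15]]' 10 >/dev/null
python3 -m handwheel '[[[0,0,0],0.15,0.15],[[0,0,0],0.3,0.15],[[0,0,0],0.45,0.15],[[0,0,0],0.6,0.15],[[0,0,0],0.64,0.15]]' >/dev/null
python3 -m handwheel '[[[0,30,34],0,0.15],[[0,60,68],0,0.15],[[0,90,102],0,0.15],[[0,120,136],0,0.15],[[0,150,170],0,0.15]]' > /dev/null
python3 -m handwheel '[[[0,30,34],0,0.15],[[0,60,68],0,0.15],[[0,90,102],0,0.15],[[0,120,136],0,0.15],[[0,150,170],0,0.15]]'
cat >> h.py <<'E'
def go(x,y,z,yaw):
    p,R,o=pose()
    dl=R.T@(np.array([x,y,z])-p)*1000;a=np.arctan2(R[1,1],R[0,1]);print(o['time_s'],p.round(4),'yaw',a.round(3),'F',o['force'].round(2),'w',round(o['grip_width'],4),'->',dl.round(1),'spin',round((a-yaw+np.pi)%(2*np.pi)-np.pi,3))
E
python3 -c "
from h import *;go(.650,-.257,.34,-.195)"
```

```text
time_s: 2.1
ee_pos: [0.4269, 0.1119, 0.339]
eef_rot: [-0.311, 1.569, -2.093]
force: [-0.5, -0.2, -0.1]
grip_width: 0.0401
2.1 [0.4269 0.1119 0.339 ] yaw -0.211 F [-0.46 -0.16 -0.06] w 0.0401 -> [ -0.7 295.3 314.2] spin -0.016
```

```bash
python3 -m handwheel '[[[0,32,34],0,0.15],[[0,64,68],0,0.15],[[0,96,102],0,0.15],[[0,128,136],0,0.15],[[0,160,170],0,0.15]]' >/dev/null
python3 -m handwheel '[[[0,32,34],0,0.15],[[0,64,68],0,0.15],[[0,96,102],0,0.15],[[0,134,144],0,0.15],[[0,134,144],0,0.15]]' >/dev/null
python3 -m handwheel '[[[50,0,0],0,0.15],[[100,0,0],0,0.15],[[140,0,0],0,0.15],[[160,0,0],0,0.15],[[160,0,0],0,0.15]]' 
python3 -c "
from h import *;go(.650,-.257,.101,-.195)
i,d=camera('wrist');cv2.imwrite('pics/w1.png',i);print({k:v for k,v in camera_info('wrist').items()});np.savez('w1.npz',im=i,d=d)"
```

```text
time_s: 3.6
ee_pos: [0.648, -0.2619, 0.1711]
eef_rot: [-1.633, 1.559, 2.866]
force: [-0.7, 0.1, 0.3]
grip_width: 0.04
3.6 [ 0.648  -0.2619  0.1711] yaw -0.214 F [-0.66  0.05  0.27] w 0.04 -> [70.1  1.7 -5.1] spin -0.019
{'fx': 309.70691628693146, 'fy': 309.70691628693146, 'cx': 319.9334286352931, 'cy': 195.9552020623545, 'extrinsics': array([[ 0.97733046, -0.20232326, -0.06237363,  0.66684133],
       [-0.21155925, -0.94471066, -0.25052833, -0.1890154 ],
       [-0.00823733,  0.25804468, -0.96609787,  0.33925726],
       [ 0.        ,  0.        ,  0.        ,  1.        ]])}
```

View pics/w1.png

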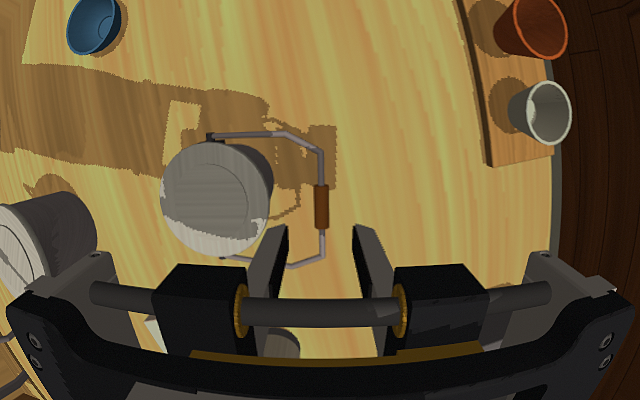

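The wrist picture shows the roller at (321,206), upright in the picture, and the fingertips at (287,228) and (355,228) on either side of it. I'll locate the roller from the depth.

```bash
cat >> h.py <<'E'
def wcloud():
    c=camera_info('wrist');im,d=camera('wrist');v,u=np.indices(d.shape)
    x=(u-c['cx'])/c['fx'];y=(v-c['cy'])/c['fy'];t=np.hypot(x,y)+1e-9;k=np.tan(t)/t
    p=np.stack([x*k*d,y*k*d,d],-1);E=np.array(c['extrinsics']);return im,d,p@E[:3,:3].T+E[:3,3]
E
python3 - <<'E'
from h import *
im,d,P=wcloud();i=im.astype(int);u0,v0=300,175
m=np.zeros(d.shape,bool);m[175:240,305:340]=1
m&=(i[...,2]-i[...,0]>30)&(d>0)&(P[...,2]>.07)
q=P[m];print(m.sum(),q.mean(0),q.max(0),q.min(0),np.linalg.svd(q[:,:2]-q[:,:2].mean(0))[2][0])
lid=(d>0)&(abs(P[...,2]-.093)<.006);lid[:,:150]=0;lid[:,275:]=0
h=cv2.convexHull(P[lid][:,:2].astype(np.float32))[:,0]
from scipy.optimize import least_squares
print(least_squares(lambda p:np.hypot(h[:,0]-p[0],h[:,1]-p[1])-.052,[.557,-.238],loss='soft_l1',f_scale=.002).x)
c=q.mean(0);go(c[0],c[1],.101,-.195)
E
```

```text
685 [ 0.65002239 -0.25554721  0.11134025] [ 0.65858376 -0.23372704  0.11447355] [ 0.64155061 -0.28411931  0.10551414] [-0.1900327  -0.98177776]
[ 0.55784486 -0.23664494]
3.7 [ 0.6496 -0.2626  0.176 ] yaw -0.214 F [ 0.08 -0.01  0.2 ] w 0.04 -> [75.  -0.7 -7.1] spin -0.019
```

```bash
python3 -m handwheel '[[[25,0,-7],-0.02,0.15],[[50,0,-7],-0.02,0.15],[[70,0,-7],-0.02,0.15],[[75,0,-7],-0.02,0.15],[[75,0,-7],-0.02,0.15]]' 3
python3 -m handwheel '[[[0,0,0],0,0.85],[[0,0,0],0,0.85],[[0,0,0],0,0.85],[[0,0,0],0,0.85],[[0,0,0],0,0.85]]' 3
python3 -c "
from h import *;go(.6505,-.256,.101,-.195)"
```

```text
time_s: 4.2
ee_pos: [0.6511, -0.2559, 0.1023]
eef_rot: [-1.287, 1.567, -3.051]
force: [-0.3, 0.0, -0.3]
grip_width: 0.0398
time_s: 4.7
ee_pos: [0.6509, -0.2559, 0.1023]
eef_rot: [-1.346, 1.566, -3.111]
force: [-1.5, 1.5, -0.4]
grip_width: 0.0116
4.7 [ 0.6509 -0.2559  0.1023] yaw -0.194 F [-1.5   1.54 -0.38] w 0.0116 -> [ 1.3 -0.4  0.2] spin 0.001
```

```bash
python3 -m handwheel '[[[-12,-4,0],0,0.85],[[-23,-10,0],0,0.85],[[-34,-18,0],0,0.85],[[-44,-26,0],0,0.85],[[-52,-36,0],0,0.85]]' 3
python3 -m handwheel '[[[0,0,0],0,0.85],[[0,0,0],0,0.85],[[0,0,0],0,0.85],[[0,0,0],0,0.85],[[0,0,0],0,0.85]]'
python3 - <<'E'
from h import *
go(.5575,-.2378,.178-.005,-.195)
E
```

```text
time_s: 5.2
ee_pos: [0.6153, -0.2489, 0.1559]
eef_rot: [-1.14, 1.568, -2.905]
force: [0.4, 0.4, -2.6]
grip_width: 0.0115
time_s: 5.7
ee_pos: [0.6158, -0.249, 0.1562]
eef_rot: [-0.747, 1.569, -2.512]
force: [3.4, -1.4, 3.3]
grip_width: 0.0118
5.7 [ 0.6158 -0.249   0.1562] yaw -0.194 F [ 3.37 -1.4   3.31] w 0.0118 -> [-16.7 -59.4   0.2] spin 0.001
```

```bash
python3 -m handwheel '[[[-5,-11,0],0,0.85],[[-10,-22,0],0,0.85],[[-14,-35,0],0,0.85],[[-16,-47,0],0,0.85],[[-17,-59,0],0,0.85]]' 3
python3 -m handwheel '[[[0,0,0],0,0.85],[[0,0,0],0,0.85],[[0,0,0],0,0.85],[[0,0,0],0,0.85],[[0,0,0],0,0.85]]'
python3 - <<'E'
from h import *
go(.5575,-.2378,.178-.005,-.195)
im,d,P=cloud('scene');cv2.imwrite('pics/s2.png',cv2.resize(im[120:300,140:340],None,fx=3,fy=3))
dist=np.hypot(P[...,0]-.557,P[...,1]+.238);i=im.astype(int)
lid=P[(dist<.058)&(abs(P[...,2]-.093)<.004)];print(lid.mean(0),len(lid))
E
```

```text
time_s: 6.2
ee_pos: [0.5574, -0.2373, 0.1728]
eef_rot: [-1.184, 1.568, -2.949]
force: [1.8, 0.3, -1.6]
grip_width: 0.0117
time_s: 6.7
ee_pos: [0.5577, -0.2373, 0.1727]
eef_rot: [-1.159, 1.568, -2.924]
force: [0.6, -0.0, 2.7]
grip_width: 0.0117
6.7 [ 0.5577 -0.2373  0.1727] yaw -0.194 F [ 0.55 -0.05  2.66] w 0.0117 -> [-0.3 -0.1  0.5] spin 0.001
[ 0.5635601  -0.23946202  0.09268107] 861
```

View pics/s2.png

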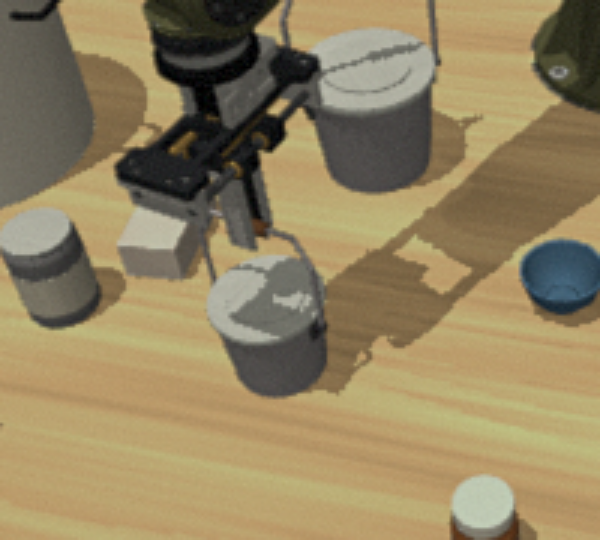

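The bail stands upright with the roller between the fingers, crop (262,228), and the pail is still on the table. Next I'll squeeze harder and check the lid centre against the TCP.

```bash
python3 -m handwheel '[[[0,0,0],0,1],[[0,0,0],0,1],[[0,0,0],0,1],[[0,0,0],0,1],[[0,0,0],0,1]]' 35
python3 - <<'E'
from h import *
from scipy.optimize import least_squares
im,d,P=cloud('scene')
dist=np.hypot(P[...,0]-.557,P[...,1]+.238)
lid=P[(d>0)&(dist<.065)&(abs(P[...,2]-.093)<.004)]
h=cv2.convexHull(lid[:,:2].astype(np.float32))[:,0]
print(least_squares(lambda p:np.hypot(h[:,0]-p[0],h[:,1]-p[1])-.052,[.557,-.238],loss='soft_l1',f_scale=.002).x)
go(.5575,-.2378,.173,-.195)
E
```

```text
time_s: 7.25
ee_pos: [0.5577, -0.2374, 0.1727]
eef_rot: [-1.111, 1.568, -2.876]
force: [0.2, 0.0, 3.8]
grip_width: 0.0107
[ 0.55945427 -0.23857934]
7.3 [ 0.5577 -0.2373  0.1727] yaw -0.194 F [-0.82 -0.19  3.02] w 0.0111 -> [-0.3 -0.1  0.5] spin 0.001
```

```bash
python3 -m handwheel '[[[-4,0,0],0,1],[[-10,0,0],0,1],[[-20,0,0],0,1],[[-30,0,0],0,1],[[-40,0,0],0,1]]' 35
python3 -m handwheel '[[[-20,0,0],0,1],[[-40,0,0],0,1],[[-60,0,0],0,1],[[-70,0,0],0,1],[[-75,0,0],0,1]]'
python3 -m handwheel '[[[0,0,0],0,1],[[0,0,0],0,1],[[0,0,0],0,1],[[0,0,0],0,1],[[0,0,0],0,1]]'
python3 - <<'E'
from h import *
im,d,P=cloud('scene');cv2.imwrite('pics/s3.png',cv2.resize(im[70:270,140:340],None,fx=3,fy=3))
X=np.array([.541,.2215]);a=.236;s=X-.1*np.array([np.cos(a),np.sin(a)]);print(s)
go(s[0],s[1],.285,a)
E
```

```text
time_s: 7.8
ee_pos: [0.5578, -0.2373, 0.2138]
eef_rot: [-1.043, 1.569, -2.808]
force: [1.0, -0.4, -6.8]
grip_width: 0.0106
time_s: 8.3
ee_pos: [0.5581, -0.2373, 0.2899]
eef_rot: [-0.351, 1.569, -2.116]
force: [0.3, 0.3, -6.9]
grip_width: 0.0106
time_s: 8.8
ee_pos: [0.558, -0.2373, 0.2896]
eef_rot: [-0.695, 1.569, -2.459]
force: [0.5, 0.9, -5.7]
grip_width: 0.0108
[0.4437719  0.19811846]
8.85 [ 0.558  -0.2373  0.2896] yaw -0.194 F [ 0.18  0.34 -6.61] w 0.0114 -> [   4.3 -196.  -405.3] spin -0.43
```

View pics/s3.png

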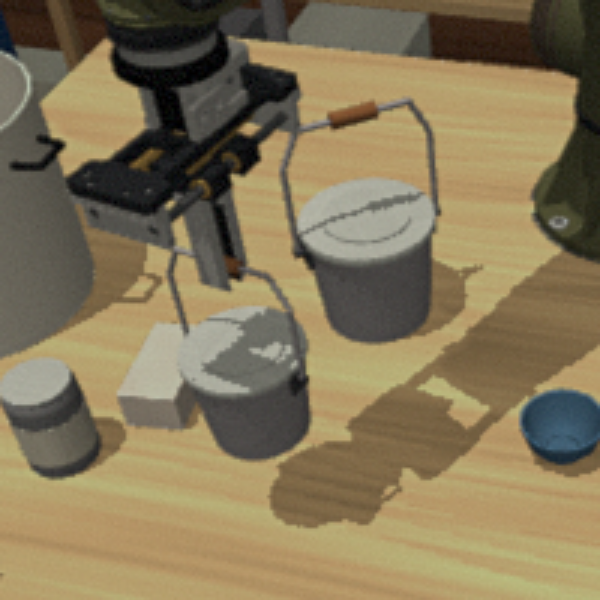

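```bash
python3 -m handwheel '[[[0,-2,-4],0,1],[[0,-6,-12],0,1],[[0,-12,-24],0,1],[[0,-20,-42],0,1],[[0,-29,-60],0,1]]' >/dev/null
python3 -m handwheel '[[[0,-9,-19],0,1],[[0,-18,-38],0,1],[[0,-27,-57],0,1],[[0,-36,-76],0,1],[[0,-45,-95],0,1]]' >/dev/null
python3 -m handwheel '[[[0,-9,-19],0,1],[[0,-18,-38],0,1],[[0,-27,-57],0,1],[[0,-36,-76],0,1],[[0,-45,-95],0,1]]' >/dev/null
python3 -m handwheel '[[[0,-9,-19],0,1],[[0,-18,-38],0,1],[[0,-26,-55],0,1],[[0,-33,-70],0,1],[[0,-38,-80],0,1]]' >/dev/null
python3 -m handwheel '[[[0,0,0],-0.05,1],[[0,0,0],-0.12,1],[[0,0,0],-0.2,1],[[0,0,0],-0.28,1],[[0,0,0],-0.36,1]]' >/dev/null
python3 -m handwheel '[[[0,0,0],-0.04,1],[[0,0,0],-0.07,1],[[0,0,0],-0.07,1],[[0,0,0],-0.07,1],[[0,0,0],-0.07,1]]'
python3 - <<'E'
from h import *
go(.4438,.1981,.285,.236)
E
```

```text
time_s: 11.85
ee_pos: [0.4635, 0.1234, 0.2903]
eef_rot: [1.015, 1.57, -0.314]
force: [0.2, 0.5, -6.1]
grip_width: 0.011
11.85 [0.4635 0.1234 0.2903] yaw 0.242 F [ 0.22  0.52 -6.13] w 0.011 -> [  5.3  -1.3 -77.2] spin 0.006
```

```bash
python3 -m handwheel '[[[0,0,-8],0,1],[[0,0,-24],0,1],[[0,-1,-44],0,1],[[0,-1,-64],0,1],[[0,-1,-77],0,1]]' >/dev/null
python3 -m handwheel '[[[0,0,0],0,1],[[0,0,0],0,1],[[0,0,0],0,1],[[0,0,0],0,1],[[0,0,0],0,1]]'
python3 - <<'E'
from h import *
go(.4438,.1981,.285,.236)
im,d,P=wcloud();cv2.imwrite('pics/w2.png',im);np.savez('w2.npz',im=im,d=d,P=P)
im,d,P=cloud('scene');cv2.imwrite('pics/s4.png',cv2.resize(im[80:330,340:540],None,fx=2.4,fy=2.4));np.savez('s4.npz',im=im,d=d,P=P)
E
```

```text
time_s: 12.85
ee_pos: [0.4437, 0.1989, 0.2903]
eef_rot: [1.34, 1.57, 0.011]
force: [-0.5, -0.2, -6.0]
grip_width: 0.0112
12.85 [0.4437 0.1989 0.2903] yaw 0.241 F [-0.48 -0.2  -5.98] w 0.0112 -> [ 5.3 -0.2  0.8] spin 0.005
```

View pics/w2.png

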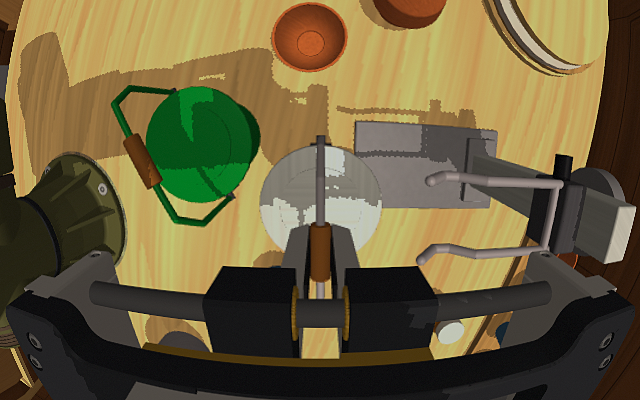

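View pics/s4.png

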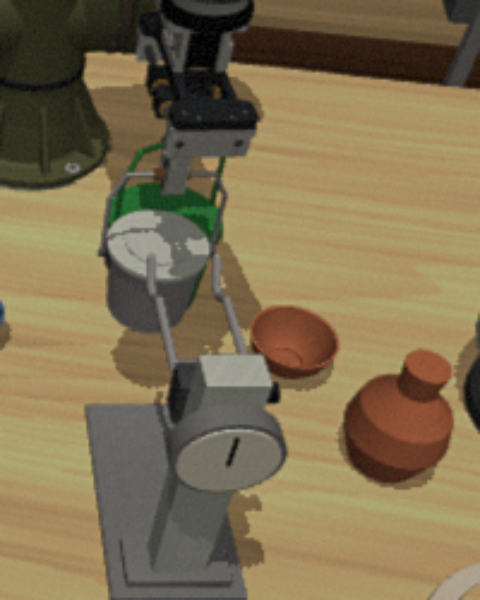

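Wrist view: the wire runs up column 321, the roller is at (320,250), and the prongs have tips at (432,180) and (421,260) with dips near (465,178) and (455,248). The pail hangs upright. I'll measure wire against fork in this one cloud.

Run:
```python
from h import *
p,R,o=pose()
for n in('w2','s4'):
    D=np.load(n+'.npz');P=D['P'];im=D['im'].astype(int);d=D['d'];L=(P-p)@R*1000  # tool coords mm
    ok=d>0
    print(n)
    w=ok&(abs(L[...,1])<25)&(abs(L[...,2])<60)&(P[...,2]>.27)&(P[...,2]<.32)
    if n=='w2': w[215:]=0
    q=L[w];
    for z in range(-60,60,8):
        t=q[abs(q[:,2]-z)<4]
        if len(t)>3: print('wire z',z,len(t),'y',np.percentile(t[:,1],[5,50,95]).round(1),'x',np.percentile(t[:,0],[5,50,95]).round(1))
    ro=ok&(im[...,2]-im[...,0]>40)&(abs(L[...,1])<15)&(abs(L[...,2])<30)&(abs(L[...,0])<25)
    if ro.any(): t=L[ro];print('roller',ro.sum(),t.mean(0),np.percentile(t,[3,97],0))
    f=L[ok&(P[...,2]>.225)&(P[...,2]<.29)&(L[...,1]>60)&(L[...,1]<170)]
    for y in range(64,165,6):
        t=f[abs(f[:,1]-y)<3]
        s=f'{y}'
        for sg in(-1,1):
            k=t[sg*(t[:,2])>0]
            if len(k)>3: s+=f' | z {np.percentile(k[:,2],[5,50,95]).round(1)} height {(p[2]*1000-np.percentile(k[:,0],[5,20])).round(1)} n{len(k)}'
        print(s)
```

```text
w2
wire z -60 6 y [-0.2  0.9  1.9] x [18.4 19.6 20. ]
wire z -52 137 y [-0.9  1.4  3.2] x [ 4.2 11.3 18.9]
wire z -44 164 y [-1.3  0.9  3. ] x [-7.6 -4.1  3.7]
wire z -36 134 y [-1.2  0.9  3. ] x [-8.2 -7.  -5.7]
wire z -28 129 y [-1.2  0.9  3. ] x [-8.3 -7.  -5.5]
wire z -20 24 y [-1.3  0.9  3.1] x [-8.1 -6.9 -5.9]
roller 1117 [-9.78302435  0.90617823 -0.70518166] [[-11.67231074  -4.15915615 -16.1459716 ]
 [ -6.40342065   5.99590154  16.61614017]]
64
70 | z [-33.3 -32.4 -31.5] height [258. 258.] n4 | z [24.8 26.2 28.5] height [259.1 258.5] n15
76 | z [-36.4 -33.7 -30.2] height [260.7 260.1] n97 | z [23.  25.1 29.5] height [260.3 259.8] n88
82 | z [-36.9 -34.3 -30.5] height [257.7 256.1] n54 | z [23.2 24.3 28.4] height [256.6 255.4] n59
88 | z [-36.7 -34.7 -30.7] height [251.7 250.2] n48 | z [23.  24.2 27.7] height [249.8 247.7] n57
94 | z [-36.5 -33.9 -29.3] height [244.  242.4] n50 | z [23.6 25.7 30.4] height [242.1 240.5] n53
100 | z [-36.4 -33.1 -29. ] height [241.  240.1] n76 | z [23.3 25.7 30.2] height [240.6 240.1] n70
106 | z [-35.9 -33.1 -29.3] height [242.2 240.8] n81 | z [
[... 2646 characters left out ...]
1.7 250.3] n5
124 | z [-479.9  -31.   -26.2] height [254.1 252.2] n13 | z [28.  32.4 33.4] height [255.2 255.1] n7
130 | z [-32.5 -28.6 -27.1] height [254.2 253.3] n5 | z [28.7 31.2 32.9] height [255.  254.8] n7
136 | z [-31.6 -28.2 -26.4] height [255.8 254.9] n10 | z [27.1 31.6 34. ] height [255.1 254.1] n9
142 | z [-32.5 -27.9 -26.1] height [255.5 254.3] n10 | z [27.1 30.1 34.2] height [254.7 254.3] n7
148 | z [-32.  -28.7 -26.7] height [255.4 254.7] n7 | z [28.4 31.9 34. ] height [255.3 255. ] n8
154 | z [-32.5 -29.  -25.7] height [255.  254.4] n11 | z [27.1 31.9 34.2] height [255.6 254.7] n10
160 | z [-31.3 -27.9 -26.2] height [254.8 254.3] n7 | z [28.3 31.9 34. ] height [255.4 254.8] n8
```

```bash
python3 -m handwheel '[[[0,4,0],0,1],[[0,14,0],0,1],[[0,28,-1],0,1],[[0,44,-1],0,1],[[0,60,-1],0,1]]' >/dev/null
python3 -m handwheel '[[[0,14,0],0,1],[[0,26,0],0,1],[[0,35,0],0,1],[[0,39,0],0,1],[[0,39,0],0,1]]' >/dev/null
python3 -m handwheel '[[[0,0,0],0,1],[[0,0,0],0,1],[[0,0,0],0,1],[[0,0,0],0,1],[[0,0,0],0,1]]'
python3 - <<'E'
from h import *
p,R,o=pose();im,d,P=wcloud();cv2.imwrite('pics/w3.png',im[100:340,180:500]);L=(P-p)@R*1000
go(.541,.2215,.2366,.236)
ok=d>0
f=L[ok&(P[...,2]>.225)&(P[...,2]<.275)&(L[...,1]>-35)&(L[...,1]<60)&(abs(L[...,2])<45)]
for y in range(-30,55,5):
    t=f[abs(f[:,1]-y)<2.5];s=f'{y}'
    for sg in(-1,1):
        k=t[sg*t[:,2]>0]
        if len(k)>3: s+=f' | z {np.percentile(k[:,2],[5,50,95]).round(1)} height {(p[2]*1000-np.percentile(k[:,0],[5,20])).round(1)} n{len(k)}'
    print(s)
w=L[ok&(abs(L[...,1])<25)&(abs(L[...,2]+30)<12)&(P[...,2]>.285)&(P[...,2]<.31)];print('wire',np.median(w,0),len(w))
E
```

```text
time_s: 14.45
ee_pos: [0.541, 0.2241, 0.29]
eef_rot: [1.121, 1.57, -0.208]
force: [0.4, 0.7, -6.1]
grip_width: 0.0109
14.5 [0.5411 0.2241 0.29  ] yaw 0.241 F [-0.68 -0.58 -7.08] w 0.0111 -> [53.4 -0.7  2.5] spin 0.005
-30 | z [25.8 27.9 29.3] height [259.8 259.5] n8
-25 | z [-35.3 -32.3 -28.9] height [260.6 260. ] n79 | z [25.4 25.7 26.3] height [259.4 259.2] n4
-20 | z [-35.4 -32.6 -28.5] height [260.  258.7] n101
-15 | z [-35.8 -32.9 -28.2] height [254.  252.6] n99
-10 | z [-35.6 -32.7 -28.9] height [248.  246.4] n91
-5 | z [-35.3 -32.3 -28.6] height [241.7 240.9] n77
0
5 | z [-35.2 -32.2 -28.7] height [241.7 241.1] n54
10 | z [-35.2 -32.1 -28.4] height [245.2 243.8] n79
15 | z [-35.2 -32.3 -28.5] height [248.3 247.9] n90
20 | z [-34.7 -31.9 -27.9] height [252.2 251.5] n94
25 | z [-34.8 -31.8 -28.2] height [255.  254.3] n83
30 | z [-34.6 -31.6 -27.3] height [255.  254.3] n91 | z [24.9 26.8 31.6] height [254.8 254.4] n53
35 | z [-34.9 -31.4 -27.4] height [255.  254.3] n86 | z [24.9 27.6 31.9] height [255.  254.3] n72
40 | z [-34.7 -31.8 -27.3] height [254.9 254.2] n86 | z [25.2 27.2 31.2] height [255.2 254.2] n65
45 | z [-34.7 -31.4 -27.4] height [254.9 254.5] n84 | z [25.3 27.5 31.5] height [254.9 254.4] n68
50 | z [-34.7 -31.5 -27.5] height [255.1 254.5] n89 | z [25.3 27.6 31.5] height [254.9 254.5] n63
wire [ -7.16327921   0.87852099 -30.2780006 ] 389
```

View pics/w3.png

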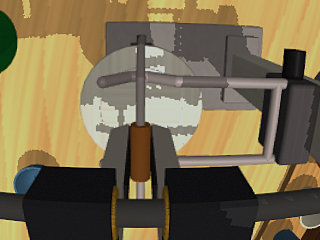

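Crop of the wrist view: the wire (column 140) crosses the near prong's dip at about (140,78), centred along it, and the roller sits between the prongs. Lowering now.

```bash
python3 -m handwheel '[[[8,0,0],0,1],[[20,0,0],0,1],[[32,0,0],0,1],[[40,0,0],0,1],[[45,0,0],0,1]]'
python3 -m handwheel '[[[1,0,0],0,1],[[2,0,0],0,1],[[3,0,0],0,1],[[4,0,0],0,1],[[4,0,0],0,1]]'
python3 -m handwheel '[[[0.5,0,0],0,1],[[1,0,0],0,1],[[1.5,0,0],0,1],[[2,0,0],0,1],[[2,0,0],0,1]]'
python3 -m handwheel '[[[0.5,0,0],0,1],[[1,0,0],0,1],[[1.5,0,0],0,1],[[2,0,0],0,1],[[2,0,0],0,1]]'
```

```text
time_s: 15.0
ee_pos: [0.5408, 0.224, 0.2436]
eef_rot: [-1.099, 1.57, -2.428]
force: [-0.3, -0.4, -6.5]
grip_width: 0.0112
time_s: 15.5
ee_pos: [0.5408, 0.224, 0.2397]
eef_rot: [-1.072, 1.57, -2.402]
force: [-0.1, -0.0, -6.1]
grip_width: 0.0109
time_s: 16.0
ee_pos: [0.5408, 0.224, 0.2376]
eef_rot: [-1.092, 1.57, -2.422]
force: [0.3, -0.0, -5.3]
grip_width: 0.0112
time_s: 16.5
ee_pos: [0.5409, 0.224, 0.2359]
eef_rot: [-0.719, 1.57, -2.048]
force: [-1.5, -0.1, -2.1]
grip_width: 0.0105
```

```bash
python3 -m handwheel '[[[0.5,0,0],0,1],[[1,0,0],0,1],[[1,0,0],0,1],[[1,0,0],0,1],[[1,0,0],0,1]]'
python3 -m handwheel '[[[0,0,0],0,1],[[0,0,0],0,1],[[0,0,0],0,1],[[0,0,0],0,1],[[0,0,0],0,1]]'
```

```text
time_s: 17.0
ee_pos: [0.5409, 0.224, 0.235]
eef_rot: [-0.491, 1.57, -1.821]
force: [-1.4, 0.3, -0.2]
grip_width: 0.0111
time_s: 17.5
ee_pos: [0.5409, 0.224, 0.235]
eef_rot: [-0.418, 1.57, -1.747]
force: [-0.7, -0.4, -0.5]
grip_width: 0.0112
```

```bash
python3 -m handwheel '[[[0,0,0],0,0.7],[[0,0,0],0,0.6],[[0,0,0],0,0.5],[[0,0,0],0,0.4],[[0,0,0],0,0.4]]' 5
python3 -m handwheel '[[[0,0,0],0,0.4],[[0,0,0],0,0.4],[[0,0,0],0,0.4],[[0,0,0],0,0.4],[[0,0,0],0,0.4]]'
python3 -c "
from h import *
p,R,o=pose();im,d,P=wcloud();cv2.imwrite('pics/w4.png',im[100:340,180:500]);L=(P-p)@R*1000
w=L[(d>0)&(abs(L[...,1])<25)&(abs(L[...,2]+20)<4)&(P[...,2]>.235)&(P[...,2]<.26)];print('wire',np.median(w,0),len(w))
"
```

```text
time_s: 18.0
ee_pos: [0.5409, 0.224, 0.235]
eef_rot: [-0.242, 1.57, -1.571]
force: [0.5, -0.3, 0.8]
grip_width: 0.0281
time_s: 18.5
ee_pos: [0.541, 0.224, 0.235]
eef_rot: [-0.142, 1.57, -1.472]
force: [0.1, -0.3, 0.8]
grip_width: 0.0282
wire [ -6.96998495   1.42248251 -17.38503296] 190
```

View pics/w4.png

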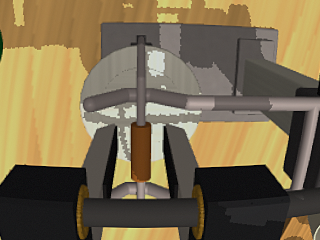

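The fingers are open and clear on both sides of the roller at crop (141,150), and the wire rests in the dip at about (141,92). I'll withdraw straight up.

```bash
python3 -m handwheel '[[[-5,0,0],0,0.4],[[-15,0,0],0,0.4],[[-30,0,0],0,0.4],[[-50,0,0],0,0.4],[[-70,0,0],0,0.4]]'
python3 -m handwheel '[[[-20,0,0],0,0.4],[[-40,0,0],0,0.4],[[-50,0,0],0,0.4],[[-50,0,0],0,0.4],[[-50,0,0],0,0.4]]'
python3 -m handwheel '[[[0,-40,0],0,0.4],[[0,-80,0],0,0.4],[[0,-110,0],0,0.4],[[0,-120,0],0,0.4],[[0,-120,0],0,0.4]]'
python3 - <<'E'
from h import *
im,d,P=cloud('scene');cv2.imwrite('pics/s5.png',cv2.resize(im[80:330,340:540],None,fx=2.4,fy=2.4))
im,d,P=wcloud();i=im.astype(int)
m=(d>0)&(i[...,2]-i[...,0]>30)&(abs(P[...,2]-.245)<.012)&(np.hypot(P[...,0]-.54,P[...,1]-.222)<.04)
q=P[m];c=q.mean(0);a=.236;e=c[:2]-[.541,.2215];print('roller',m.sum(),c,'scale xy',e@[np.cos(a),np.sin(a)],e@[-np.sin(a),np.cos(a)],np.linalg.svd(q[:,:2]-q[:,:2].mean(0))[2][0])
l=(d>0)&(abs(P[...,2]-.153)<.012)&(np.hypot(P[...,0]-.54,P[...,1]-.222)<.07);q=P[l];print(l.sum(),q.mean(0));A=np.c_[q[:,:2],np.ones(len(q))];print('lid slope',np.linalg.lstsq(A,q[:,2],rcond=None)[0])
E
```

```text
time_s: 19.05
ee_pos: [0.5409, 0.224, 0.3067]
eef_rot: [1.073, 1.57, -0.256]
force: [1.0, -1.1, -0.4]
grip_width: 0.0279
time_s: 19.55
ee_pos: [0.5408, 0.224, 0.356]
eef_rot: [-0.642, 1.57, -1.971]
force: [0.6, 0.5, -0.9]
grip_width: 0.0285
time_s: 20.05
ee_pos: [0.4238, 0.1952, 0.356]
eef_rot: [0.136, 1.57, -1.193]
force: [-0.5, 0.4, 0.3]
grip_width: 0.028
roller 439 [0.54209623 0.22088253 0.24416293] scale xy 0.0009214715881403698 -0.0008566680200080092 [ 0.35177241 -0.93608556]
4273 [0.53398389 0.22368653 0.15457097]
lid slope [ 0.00057118 -0.00758464  0.15596255]
```

View pics/s5.png

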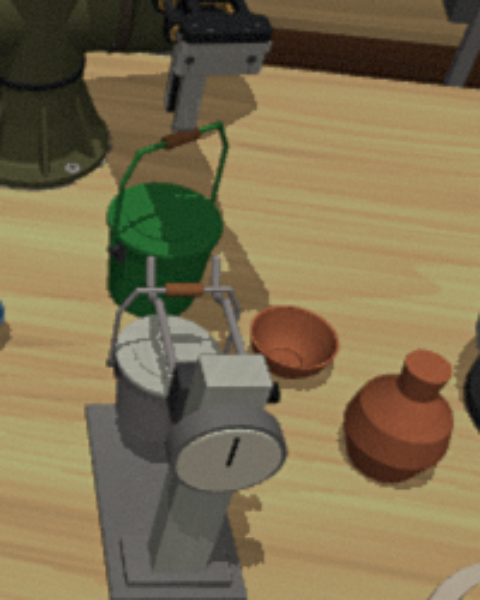

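The pail hangs level with the wire on both prongs and the roller at crop (184,289) between them. The robot is clear.

```bash
python3 -c "
from station import *;print(hand_in())"
```

```text
the job is handed in; nothing more can be done
None
```

The pail is hanging on the scale's fork by its bail, and I handed the job in at about 20 s of the 72 s allowed. The hand-in gives no verdict.

- **Sequence:** I swung the bail upright while the pail stood on the table, then lifted it by the roller. I carried it to the tip side of the fork, moved it in over the prongs and lowered it into the dips in small steps.
- **Letting go:** I opened the gripper only after the wrist load had fallen from about 6.5 N to about 0.5 N, so the fork had taken the weight. I then backed straight up and away.
- **Final position:** The last checks put the roller about 1 mm from the dips along the prongs and about 1 mm from midway. The lid was level within 0.01 rad, and the picture shows the wire resting on both prongs.
- **Disagreements:** The roller's direction in the last wrist cloud reads about 0.12 rad off square. Earlier readings gave about 0.005 rad and the limit is 0.2 rad, so I put it down to noise. Before lowering, the wrist and table cameras disagreed by about 4 mm on the midway line, also within tolerance.

I did not re-measure the bystanders at the end. The pictures viewed show none disturbed.

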